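# Clamp the red-capped bottles on the shaker

## Robot

A 7-joint arm with a two-finger parallel gripper is mounted at the origin on a cart in front of the work surface, level with it; the furniture and walls round the work are solid. World frame = base frame: x ahead of the robot, y to its left, z up, the work surface at z = 0. Lengths are in m, angles in rad, forces in N, time in s.
With the tool pointing down it reaches from about 0.4 to 0.9 m from the base axis. Payload 5.5 kg.
Tool frame: the origin (TCP) lies at the very end of the fingers, on their centre line; the grasp point (between the pads) lies 19 mm behind it (grip_point_offset is the distance from the TCP to the grasp point, in m); z points along the fingers, y is the line along which they close (so a half turn about z gives the same grasp; the last joint's range is limited). The gripper opens to 85 mm and grips with 20 to 120 N. Pads are 22 mm wide; open, the fingers measure 114 mm over their backs; the gripper's body (76 mm by 85 mm) begins 54 mm behind the grasp point. The pads swing forward as they close: fully open they stand 13 mm farther back than shut.
Start: joints at [0.263, 0.501, -0.427, 1.55, 0.221, 1.138, -0.21], TCP at [0.65, 0, 0.231] pointing down, gripper open.
Joint ranges: [-2.88, 2.88], [-0.31, 2.03], [-1.54, 1.56], [0.2, 2.42], [-1.41, 4.55], [0.19, 2.02], [-2.57, 2.57]. Speed limits (rad/s): [2.57, 2.57, 3.14, 3.14, 3.14, 3.14, 3.14].

## Interface

Orientations are given as a 3x3 rotation matrix whose columns are the frame's x, y, z axes.
In Python, from cell import sense, camera, camera_info, sign_off, grip_point_offset gives the robot as it stands.
- The arm moves only by the shell command python3 -m inch 'ROWS' [OPENING] [FORCE]. ROWS is JSON, a list that holds one entry, the list of rows, each a list of 6 numbers: the shift along the tool's x, y, z in cm, then the turn, a rotation vector about the tool's x, y, z in rad. A call has 1 to 20 rows; each row shifts and turns the commanded pose from where the row before left it, along the tool's axes as they then stand; what a row does not reach is not made up. A row lasts 1/12 s, in which the tool goes at most 41.7 mm and 7.16 degrees, less where a joint would pass 70% of its speed; a pose out of reach is approached as far as the arm can. A call with a gripper value outside its range is refused whole. OPENING is the opening, from 0 (shut) to 1 (fully open), set as the call begins (- or left out, the last holds). The fingers move at their own pace and stop on an object; FORCE is the grip in N (left out, the last holds). Time passes only in rows, so rows that do not move let the fingers close. It gives the time, the measured TCP pose, the force, the opening and the grip force at its end, in the units of the state.
- sense(): the state, without advancing time (a new reading comes with each control period).
- camera(name): name is "scene" or "side" or "wrist"; returns (picture, depth): 384x512x3 uint8, blue, green, red; 384x512 float32, m along the optical axis (not along the pixel's ray), 0 where there is no reading.
- camera_info(name): a dict with "fov_y" (degrees; the focal length in pixels is half the picture's height over the tangent of half this angle, whatever the lens; pixels are square), "cx", "cy" (the principal point, pixels), "world_from_camera" (4x4, takes a point from camera to world coordinates); the wrist camera has in their place "mount" (4x4, takes a point from camera to tool coordinates, whose origin is the TCP and whose axes are the flange's). Camera axes: x right, y down, z forward; pixel columns grow to the right and rows downward; lengths in m; the calibration is good to about 2 mm. A picture is of the moment at which its call begins: read the wrist's pose just before it. camera_info takes no time and is no camera call.
- sign_off(): hands the job in; it is judged then, once.
The state is a dict: "time": time; "qpos": joint angles; "qd": joint speeds; "joint_torque": joint torques, N m; "tool_pos": TCP position; "eef_rot": TCP orientation; "wrist_force": force on the tool from outside, world axes, zero at the start; "torque": the same for the moment, N m; "grip_width": finger opening in m; "gripper_force": force on a finger pad.
Only numpy, scipy, OpenCV 4.12 (cv2) and the standard library are available. Lean on these libraries where they do the work, as an engineer would, in place of code of your own. Each camera call takes 0.05 s, during which the arm holds its last target. There are 200 camera calls.

## Task

Get the shaker ready to run: stand every red-capped bottle from the open bench (not the one at the back by the wall) upright in a well of the blue rack, one to a well and fully down, then swing the clamp arm over them by its red handle until its end rests in the catch, and then turn the captive wing nut clockwise until it is tight at its stop. Leave the other things on the bench where they are.

Things in the scene. Friction and masses are not known exactly. Their poses are not given: they have to be found in the camera images.
- bottle_1_mid (a point): centre, half-way up, of a red-capped glass bottle: 105 mm tall, body 55 mm across up to about 70 mm above its foot, then a shoulder, red screw cap 34 mm across and 15 mm tall at the top (90 to 105 mm above the foot; the shoulder widens below it); mass about 0.22 kg, most of it in the thick glass foot; stands upright, z axis up; may be absent
- bottle_1: the same red-capped bottle 1, origin at the centre of its underside
- bottle_2_mid (a point): centre, half-way up, of a red-capped glass bottle: 105 mm tall, body 55 mm across up to about 70 mm above its foot, then a shoulder, red screw cap 34 mm across and 15 mm tall at the top (90 to 105 mm above the foot; the shoulder widens below it); mass about 0.22 kg, most of it in the thick glass foot; stands upright, z axis up; may be absent
- bottle_2: the same red-capped bottle 2, origin at the centre of its underside
- bottle_3_mid (a point): centre, half-way up, of a red-capped glass bottle: 105 mm tall, body 55 mm across up to about 70 mm above its foot, then a shoulder, red screw cap 34 mm across and 15 mm tall at the top (90 to 105 mm above the foot; the shoulder widens below it); mass about 0.22 kg, most of it in the thick glass foot; stands upright, z axis up; may be absent
- bottle_3: the same red-capped bottle 3, origin at the centre of its underside
- bottle_4_mid (a point): centre, half-way up, of a red-capped glass bottle: 105 mm tall, body 55 mm across up to about 70 mm above its foot, then a shoulder, red screw cap 34 mm across and 15 mm tall at the top (90 to 105 mm above the foot; the shoulder widens below it); mass about 0.22 kg, most of it in the thick glass foot; stands upright, z axis up; may be absent
- bottle_4: the same red-capped bottle 4, origin at the centre of its underside
- platform: small grey shaker platform fixed to the worktop, 164 mm (its x) by 244 mm (its y), its origin on the worktop under its centre, z up, turned about z by up to 0.35 rad. On it a blue rack of four square wells (2 by 2, 72 mm apart) whose walls rise to 80 mm above the worktop; an aluminium hinge post at its -y end (top at 150 mm) and an aluminium catch post at its +y end (top of its two guiding cheeks at 145 mm)
- well_1 (a point): centre of the floor of the -x, -y well of the rack, 20 mm above the worktop; well 61.5 mm square, 60 mm deep, sides along the platform's x and y; starts empty
- well_2 (a point): centre of the floor of the +x, -y well of the rack, 20 mm above the worktop; well 61.5 mm square, 60 mm deep, sides along the platform's x and y; starts empty
- well_3 (a point): centre of the floor of the -x, +y well of the rack, 20 mm above the worktop; well 61.5 mm square, 60 mm deep, sides along the platform's x and y; starts empty
- well_4 (a point): centre of the floor of the +x, +y well of the rack, 20 mm above the worktop; well 61.5 mm square, 60 mm deep, sides along the platform's x and y; starts empty
- hinge_pin (a point): axis of the clamp arm's hinge, 140 mm above the worktop; the axis runs along the platform's x
- catch_seat (a point): seat between the cheeks of the catch post, 134 mm above the worktop, where the end of the clamp arm comes to rest
- clamp_arm (a joint): angle of the steel clamp arm (flat bar 22 mm wide, 226 mm long, with a black 104 mm square pad across it) about hinge_pin: 0 = level, over the bottle caps, end in the catch; grows as it swings up and back towards -y of the platform; starts at 1.65 to 1.9, stop at 1.95. Stiff hinge (about 0.12 N m) that stays near upright but sinks under its weight (0.25 kg) below about 1 rad; 2 mm of air stays between the pad and the caps
- handle (a point): middle of the red grip of the clamp arm's handle: a round bar, 14 mm across, 64 mm long, that sticks out of the arm along the platform's -x, grip centre 84 mm from the arm's centre line and 150 mm from the hinge axis (and 2 mm above it when closed); may be pinched from above, 300 mm above the worktop at the start, and led round the hinge, for it can turn in the fingers
- wing_nut (a joint): angle of the captive wing nut on the end of the clamp arm: starts at 0 to 0.5, grows as it is turned clockwise seen from above, tight at its stop at 3.3; friction 0.05 N m, stays where it is left
- nut_grip (a point): centre of the wings of the black wing nut, 210 mm from the hinge axis and (arm closed) 171 mm above the worktop: wings 56 mm long along this point's x, 12 mm thick along its y, 26 mm tall, z along the nut's axis; moves with the arm, the axis is upright once the arm is closed
- bottle_blue_cap: bystander, to be left alone: a larger clear glass bottle with a blue cap, 67 mm across, 140 mm tall; origin at the centre of its underside
- flask: bystander, to be left alone: a small clear conical glass flask, 65 mm across, 98 mm tall; origin at the centre of its underside
- tape: bystander, to be left alone: a roll of brown tape lying flat, 100 mm across, 25 mm tall; origin at the centre of its underside
- marker: bystander, to be left alone: a red and white marker pen lying flat, 135 mm long along its y axis, 16 mm thick; origin at the centre of its underside
Not all that is in view belongs to the job. What is shaped like the bottle_3 but green or turquoise is not meant.

How it is judged:
On the way, in this order (a step that is already met when the one before it is completed fails the run):
1. every red-capped bottle present stands fully down in a well, the clamp arm still up (x of bottle_1_mid in the frame of platform between -0.07 and 0.07 m and y of bottle_1_mid in the frame of platform between -0.07 and 0.07 m and z of bottle_1_mid in the frame of platform between 0.05 and 0.08 m and angle between each of bottle_1_mid, bottle_2_mid, bottle_3_mid, bottle_4_mid's own z axis and vertical below 0.15 rad and x of bottle_2_mid in the frame of platform between -0.07 and 0.07 m and y of bottle_2_mid in the frame of platform between -0.07 and 0.07 m and z of bottle_2_mid in the frame of platform between 0.05 and 0.08 m and x of bottle_3_mid in the frame of platform between -0.07 and 0.07 m and y of bottle_3_mid in the frame of platform between -0.07 and 0.07 m and z of bottle_3_mid in the frame of platform between 0.05 and 0.08 m and x of bottle_4_mid in the frame of platform between -0.07 and 0.07 m and y of bottle_4_mid in the frame of platform between -0.07 and 0.07 m and z of bottle_4_mid in the frame of platform between 0.05 and 0.08 m and value of joint clamp_arm above 0.8 rad), for 0.2 s.
2. the clamp arm is down with its end in the catch, the bottles in their wells (x of bottle_1_mid in the frame of platform between -0.07 and 0.07 m and y of bottle_1_mid in the frame of platform between -0.07 and 0.07 m and z of bottle_1_mid in the frame of platform between 0.05 and 0.08 m and angle between each of bottle_1_mid, bottle_2_mid, bottle_3_mid, bottle_4_mid's own z axis and vertical below 0.15 rad and x of bottle_2_mid in the frame of platform between -0.07 and 0.07 m and y of bottle_2_mid in the frame of platform between -0.07 and 0.07 m and z of bottle_2_mid in the frame of platform between 0.05 and 0.08 m and x of bottle_3_mid in the frame of platform between -0.07 and 0.07 m and y of bottle_3_mid in the frame of platform between -0.07 and 0.07 m and z of bottle_3_mid in the frame of platform between 0.05 and 0.08 m and x of bottle_4_mid in the frame of platform between -0.07 and 0.07 m and y of bottle_4_mid in the frame of platform between -0.07 and 0.07 m and z of bottle_4_mid in the frame of platform between 0.05 and 0.08 m and value of joint clamp_arm below 0.06 rad), for 0.2 s.
3. the wing nut is tight, the arm still in the catch (value of joint clamp_arm below 0.06 rad and value of joint wing_nut above 3 rad), for 0.2 s.
At the end, for the whole second after the job is handed in: every red-capped bottle present stands upright (within 0.15 rad), at rest, in a well of the rack with its foot within 7 mm of the well's floor; the clamp arm is within 0.06 rad of closed; the wing nut is at more than 3.0 rad (all of step 3 and x of bottle_1_mid in the frame of platform between -0.07 and 0.07 m and y of bottle_1_mid in the frame of platform between -0.07 and 0.07 m and z of bottle_1_mid in the frame of platform between 0.05 and 0.08 m and angle between each of bottle_1_mid, bottle_2_mid, bottle_3_mid, bottle_4_mid's own z axis and vertical below 0.15 rad and x of bottle_2_mid in the frame of platform between -0.07 and 0.07 m and y of bottle_2_mid in the frame of platform between -0.07 and 0.07 m and z of bottle_2_mid in the frame of platform between 0.05 and 0.08 m and x of bottle_3_mid in the frame of platform between -0.07 and 0.07 m and y of bottle_3_mid in the frame of platform between -0.07 and 0.07 m and z of bottle_3_mid in the frame of platform between 0.05 and 0.08 m and x of bottle_4_mid in the frame of platform between -0.07 and 0.07 m and y of bottle_4_mid in the frame of platform between -0.07 and 0.07 m and z of bottle_4_mid in the frame of platform between 0.05 and 0.08 m and linear speed of each of bottle_1, bottle_2, bottle_3, bottle_4 below 0.03 m/s); the robot touches nothing.
It fails at once if the bottle blue cap is moved by more than 30 mm (distance of bottle_blue_cap from where it was at the start of the episode above 0.03 m).
It fails at once if the flask is moved by more than 30 mm (distance of flask from where it was at the start of the episode above 0.03 m).
It fails at once if the tape is moved by more than 30 mm (distance of tape from where it was at the start of the episode above 0.03 m).
It fails at once if the marker is moved by more than 30 mm (distance of marker from where it was at the start of the episode above 0.03 m).
Of bottle_1, bottle_2, bottle_3, bottle_4 only 3 to 4 are there at a start; the rules pass over those that are not, and their reading is None.
At some moment in a run one of bottle_1, bottle_2, bottle_3, bottle_4 may be knocked a few centimetres aside while the robot is not near it.
It also fails if it takes over 200 s, if anything falls off the work surface, if the arm or the gripper's body presses on something with over 40 N, if the wrist force passes 120 N, or if a joint passes its speed limit or range.

## Working session

There is one attempt and no reset: what is moved stays moved. The work goes in short steps, Python scripts to look and compute and a shell command to move; the robot and the scene stay as the last step left them, time stands still between calls to the robot, and variables do not carry over. Pictures are saved under pics/ and viewed, at most 14 in all, crops included, and the job is handed in when it is done.

```bash
ls; mkdir -p pics; python3 - <<'E'
from cell import *
import cv2
for n in("scene","side"):
    im,d=camera(n);cv2.imwrite(f"pics/{n}0.png",im);import numpy as np;np.save(f"pics/{n}0.npy",d);print(n,camera_info(n))
print(camera_info("wrist"),grip_point_offset,sense())
E
```

```text
pics
scene {'fov_y': 49.47508289546461, 'cx': 255.0174260629014, 'cy': 195.0464184870832, 'world_from_camera': array([[-0.47324465, -0.46298131,  0.74945834, -0.3929055 ],
       [-0.88092474,  0.24549932, -0.40460064,  0.62330997],
       [ 0.00333103, -0.85169149, -0.52403293,  0.83476316],
       [ 0.        ,  0.        ,  0.        ,  1.        ]])}
side {'fov_y': 44.30051113154745, 'cx': 253.6611287995379, 'cy': 193.10847657990155, 'world_from_camera': array([[-0.67800813, -0.61312787,  0.40543703,  0.03639879],
       [-0.73504961,  0.56354917, -0.37698063,  0.58910012],
       [ 0.00265363, -0.55361227, -0.83277032,  1.21709382],
       [ 0.        ,  0.        ,  0.        ,  1.        ]])}
{'fov_y': 67.78346795516187, 'cx': 254.53555302230666, 'cy': 195.34854734278233, 'mount': array([[ 3.50399436e-04, -9.63475287e-01, -2.67797029e-01,
         6.71005962e-02],
       [ 9.99999922e-01,  2.89121887e-04,  2.68253970e-04,
        -2.91820328e-04],
       [-1.81030089e-04, -2.67797102e-01,  9.63475313e-01,
        -1.43034793e-01],
       [ 0.00000000e+00,  0.00000000e+00,  0.0
[... 183 characters left out ...]
array([-0.0007095 , -0.00248549,  0.00031534, -0.00305505, -0.00040332,
        0.00221754, -0.0006249 ]), 'joint_torque': array([-1.10183889e-02, -5.70813632e+01, -5.83865225e+00, -2.81749392e+01,
        1.04482990e-02,  5.56539730e-03, -2.82506340e-05]), 'tool_pos': array([ 6.49373671e-01, -4.34776553e-05,  2.30353742e-01]), 'eef_rot': array([[-2.44389554e-05,  9.99998428e-01, -1.77289341e-03],
       [ 9.99999994e-01,  2.46247435e-05,  1.04771960e-04],
       [ 1.04815452e-04, -1.77289084e-03, -9.99998423e-01]]), 'wrist_force': array([-0.45083774, -0.2256524 ,  0.40038032]), 'torque': array([-0.01958694, -0.00263669,  0.02881997]), 'gripper_force': 0.0, 'grip_width': 0.08564403212166113}
```

View pics/scene0.png

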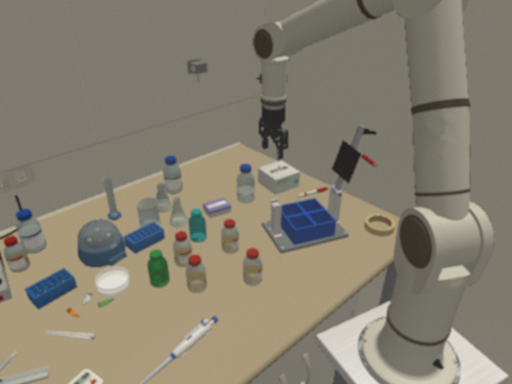

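View pics/side0.png

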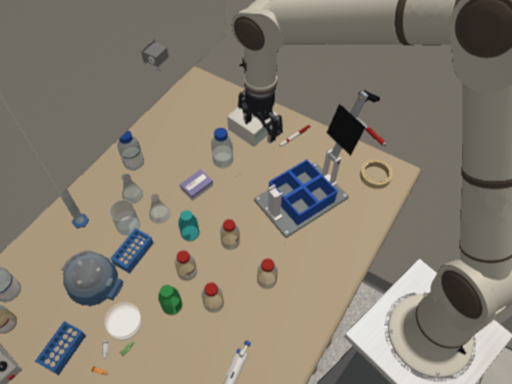

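The scene picture shows four red-capped bottles in the open (caps in the side picture at about (230,226), (268,265), (184,258), (211,289)). A fifth stands at the wall, at far left. The rack is at side (303,192), with its catch post at left and hinge post at right, the arm up and the handle towards the robot.

```bash
cat > h.py <<'E'
import numpy as np,cv2
from cell import *
def rays(n,uv,pose=None):
    c=camera_info(n);f=192/np.tan(np.radians(c["fov_y"]/2))
    if n=="wrist":
        T=np.eye(4);T[:3,:3],T[:3,3]=pose["eef_rot"],pose["tool_pos"];M=T@c["mount"]
    else: M=c["world_from_camera"]
    uv=np.atleast_2d(uv).astype(float)
    d=np.c_[(uv[:,0]-c["cx"])/f,(uv[:,1]-c["cy"])/f,np.ones(len(uv))]@M[:3,:3].T
    return M[:3,3],d
def onplane(n,uv,z,pose=None):
    o,d=rays(n,uv,pose);return o+d*((z-o[2])/d[:,2])[:,None]
def cloud(n,dep,mask,pose=None):
    v,u=np.nonzero(mask&(dep>0));o,d=rays(n,np.c_[u,v],pose);return o+d*dep[v,u][:,None]
def red(im):
    h=cv2.cvtColor(im,cv2.COLOR_BGR2HSV);return ((h[...,0]<8)|(h[...,0]>172))&(h[...,1]>140)&(h[...,2]>60)
def blue(im):
    h=cv2.cvtColor(im,cv2.COLOR_BGR2HSV);return (abs(h[...,0].astype(int)-115)<12)&(h[...,1]>130)
def blobs(m,a=15):
    n,l,s,c=cv2.connectedComponentsWithStats(m.astype(np.uint8));return [(l==i,s[i],c[i]) for i in range(1,n) if s[i,4]>=a]
E
python3 - <<'E'
from h import *
np.set_printoptions(precision=4,suppress=True)
for n in("scene","side"):
    im=cv2.imread(f"pics/{n}0.png");d=np.load(f"pics/{n}0.npy");print(n)
    for m,s,c in blobs(red(im)):
        P=cloud(n,d,m);print("red",c.round(),s[4],"plane.10",onplane(n,c,.098)[0][:2],"cloud",np.median(P,0),P.max(0)[2])
    for m,s,c in blobs(blue(im),150):
        P=cloud(n,d,m);Q=P[abs(P[:,2]-.08)<.006]
        if len(Q)>20: print("blue",c.round(),s[4],cv2.minAreaRect(Q[:,:2].astype(np.float32)*1000), np.median(Q,0))
E
```

```text
scene
red [368. 159.] 35 plane.10 [ 0.6916 -0.4656] cloud [ 0.4112 -0.1836  0.2891] 0.2914086745946144
red [322. 189.] 18 plane.10 [ 0.5864 -0.1679] cloud [ 0.7004 -0.26    0.0116] 0.018410914961640157
red [229. 223.] 57 plane.10 [0.5547 0.2008] cloud [0.5467 0.2047 0.104 ] 0.10846818817394921
red [181. 235.] 69 plane.10 [0.5644 0.352 ] cloud [0.556  0.3542 0.1045] 0.1082915929533711
red [ 10. 241.] 89 plane.10 [0.7692 0.7897] cloud [0.7584 0.7885 0.1043] 0.10791734974538891
red [252. 253.] 81 plane.10 [0.3973 0.2054] cloud [0.3908 0.2088 0.104 ] 0.10860100138058004
red [194. 260.] 90 plane.10 [0.4455 0.3559] cloud [0.4375 0.3582 0.1045] 0.10820514037651274
blue [307. 221.] 1656 ((509.3565979003906, -48.30236053466797), (143.8426055908203, 146.03089904785156), 83.1134262084961) [ 0.5041 -0.0472  0.0787]
side
red [304. 129.] 31 plane.10 [ 0.6521 -0.1978] cloud [ 0.6996 -0.2578  0.0096] 0.016548006436655216
red [375. 135.] 88 plane.10 [ 0.4864 -0.3415] cloud [ 0.4098 -0.1832  0.2879] 0.29198827303393093
red [229. 225.] 109 plane.10 [0.5504 0.2032] cloud [0.5479 0.2052 0.103 ] 0.10971555933755561
red [183. 257.] 120 plane.10 [0.5603 0.3541] cloud [0.5576 0.3553 0.103 ] 0.10788643735429382
red [267. 265.] 124 plane.10 [0.3936 0.2072] cloud [0.3923 0.2087 0.1029] 0.11052217784403817
red [211. 289.] 136 plane.10 [0.4415 0.3576] cloud [0.4391 0.3587 0.1033] 0.10836827153991435
red [ 11. 377.] 15 plane.10 [0.5866 0.8245] cloud [0.6202 0.8385 0.0315] 0.035504806262455446
blue [304. 191.] 1841 ((510.33837890625, -47.72388458251953), (146.1276092529297, 146.11170959472656), 82.51893615722656) [ 0.5071 -0.0478  0.0779]
```

```bash
cat > look.py <<'E'
from h import *
import sys
# nearest red cap in the wrist view -> offset of TCP to cap in tool cm
np.set_printoptions(precision=4,suppress=True)
s=sense();im,d=camera("wrist");
if len(sys.argv)>1: cv2.imwrite(f"pics/{sys.argv[1]}.png",im)
g=s["tool_pos"]
for m,st,c in blobs(red(im),150):
    P=cloud("wrist",d,m,s);top=np.percentile(P[:,2],95)
    mt=np.zeros(m.shape,bool);v,u=np.nonzero(m&(d>0));k=P[:,2]>top-.006;mt[v[k],u[k]]=1
    (cu,cv_),r=cv2.minEnclosingCircle(np.argwhere(mt)[:,::-1].astype(np.float32))
    p=onplane("wrist",[cu,cv_],top,s)[0];print("cap",p,"top%.4f"%top,"px",round(cu),round(cv_),st[4],"tool cm",(s["eef_rot"].T@(p-g)*100).round(2))
print("tcp",g,"rot",s["eef_rot"].round(3).tolist())
E
python3 -m inch '[[[2,-0.95,-0.2,0,0,0],[2,-0.95,-0.2,0,0,0],[2,-0.95,-0.2,0,0,0],[2,-0.95,-0.2,0,0,0],[2,-0.95,-0.2,0,0,0],[2,-0.95,-0.2,0,0,0],[2,-0.95,-0.2,0,0,0],[2,-0.95,-0.2,0,0,0],[2,-0.95,-0.2,0,0,0],[2,-0.95,-0.2,0,0,0],[0,0,0,0,0,0],[0,0,0,0,0,0]]]' 1; python3 look.py w1
```

```text
time: 1.1
tool_pos: [0.5541, 0.2017, 0.2512]
eef_rot: [[-0.004, 1.0, -0.0], [1.0, 0.004, 0.0], [0.0, -0.0, -1.0]]
wrist_force: [0.3, -0.6, 0.5]
grip_width: 0.0854
gripper_force: 0.0
cap [0.4434 0.3544 0.1065] top0.1065 px 131 16 1329 tool cm [ 15.3  -11.01  14.48]
cap [0.5608 0.3512 0.1066] top0.1066 px 263 20 1321 tool cm [14.94  0.73 14.47]
cap [0.3965 0.2067 0.1065] top0.1065 px 102 178 979 tool cm [  0.56 -15.75  14.48]
cap [0.551  0.2033 0.1064] top0.1064 px 252 182 840 tool cm [ 0.15 -0.3  14.48]
tcp [0.5541 0.2017 0.2512] rot [[-0.004, 1.0, -0.0], [1.0, 0.004, 0.0], [0.0, -0.0, -1.0]]
```

View pics/w1.png

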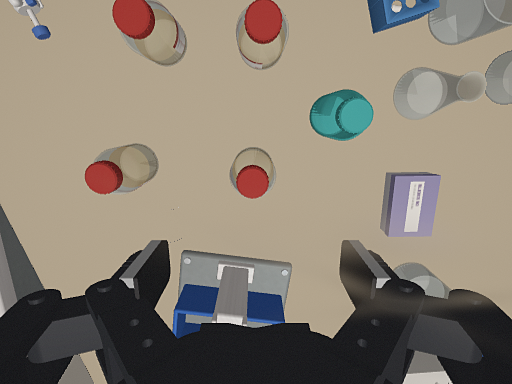

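The wrist view shows the four caps, with the nearest at (252,182), right under the tool. I'll descend on it.

```bash
python3 -m inch '[[[0.15,-0.3,2,0,0,0],[0,0,2,0,0,0],[0,0,2,0,0,0],[0,0,2,0,0,0],[0,0,2,0,0,0],[0,0,2,0,0,0],[0,0,2,0,0,0],[0,0,1.5,0,0,0],[0,0,1.1,0,0,0],[0,0,0,0,0,0],[0,0,0,0,0,0]]]' 1; python3 -m inch '[[[0,0,0,0,0,0],[0,0,0,0,0,0],[0,0,0,0,0,0],[0,0,0,0,0,0],[0,0,0,0,0,0],[0,0,0,0,0,0],[0,0,0,0,0,0],[0,0,0,0,0,0]]]' 0 50
```

```text
time: 2.07
tool_pos: [0.5521, 0.2005, 0.0848]
eef_rot: [[0.001, 1.0, -0.001], [1.0, -0.001, -0.001], [-0.001, -0.001, -1.0]]
wrist_force: [-0.4, -0.0, 0.8]
grip_width: 0.0854
gripper_force: 0.0
time: 2.73
tool_pos: [0.5521, 0.2018, 0.0865]
eef_rot: [[-0.0, 1.0, 0.001], [1.0, 0.0, -0.0], [-0.0, 0.001, -1.0]]
wrist_force: [-1.9, -0.8, 5.7]
grip_width: 0.0316
gripper_force: 48.8
```

```bash
cat > rack.py <<'E'
from h import *
import sys
s=sense();im,d=camera("wrist");cv2.imwrite(f"pics/{sys.argv[1]}.png",im)
P=cloud("wrist",d,blue(im),s);Q=P[(abs(P[:,2]-.08)<.006)&(np.hypot(P[:,0]-.51,P[:,1]+.048)<.13)]
print(len(Q),np.median(Q,0),s["tool_pos"],s["grip_width"])
print(cv2.minAreaRect(Q[:,:2].astype(np.float32)*1000))
E
python3 -m inch '[[[0,0,-1.5,0,0,0],[0,0,-2,0,0,0],[0,0,-3,0,0,0],[0,0,-3,0,0,0],[0,0,-3,0,0,0],[0,0,-3,0,0,0],[0,0,-3,0,0,0],[-2,0,0,0,0,0],[-3,0,0,0,0,0],[-2,0,0,0,0,0],[0,0,0,0,0,0],[0,0,0,0,0,0]]]'; python3 rack.py w2
```

```text
time: 3.73
tool_pos: [0.5519, 0.1296, 0.2701]
eef_rot: [[0.003, 1.0, -0.0], [1.0, -0.003, -0.001], [-0.001, -0.0, -1.0]]
wrist_force: [-0.5, 0.6, -2.4]
grip_width: 0.0315
gripper_force: 49.6
1130 [ 0.52467605 -0.04939613  0.08034529] [0.55188035 0.12955402 0.27012712] 0.031542655384086196
((514.452392578125, -31.60712432861328), (92.4021224975586, 153.64871215820312), 75.17581176757812)
```

View pics/w2.png

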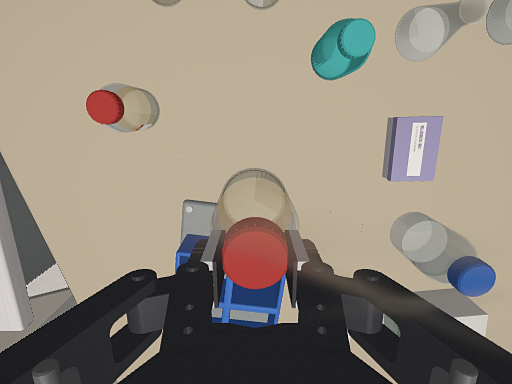

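```bash
python3 - <<'E'
from h import *
for n in("scene","side"):
    im=cv2.imread(f"pics/{n}0.png");d=np.load(f"pics/{n}0.npy")
    mb=max(blobs(blue(im),150),key=lambda b:b[1][4])[0]
    v,u=np.nonzero(mb&(d>0));P=cloud(n,d,mb);k=abs(P[:,2]-.08)<.007
    Q=onplane(n,np.c_[u[k],v[k]],.08);r=cv2.minAreaRect(Q[:,:2].astype(np.float32)*1000);print(n,r)
E
```

```text
scene ((504.78173828125, -45.96912384033203), (144.65829467773438, 151.1492462158203), 81.78378295898438)
side ((508.4049072265625, -45.717559814453125), (147.34617614746094, 146.5620880126953), 82.4976806640625)
```

```bash
python3 -m inch '[[[-2,-0.3,0,0,0,0],[-3,-0.3,0,0,0,0],[-3,-0.3,0,0,0,0],[-3,-0.3,0,0,0,0],[-3,0,0,0,0,0],[-3,0,0,0,0,0],[-3,0,0,0,0,0],[-1.8,0,0,0,0,0],[0,0,0,0,0,0],[0,0,0,0,0,0],[0,0,3,0,0,0],[0,0,3,0,0,0],[0,0,2,0,0,0],[0,0,0,0,0,0],[0,0,0,0,0,0]]]'; python3 - <<'E'
from h import *
a,_=camera("side");b,_=camera("scene")
cv2.imwrite("pics/s3.png",np.hstack([cv2.resize(x,None,fx=2.5,fy=2.5,interpolation=2) for x in(a[100:260,230:370],b[130:290,240:380])]))
E
```

```text
time: 5.03
tool_pos: [0.5395, -0.084, 0.1896]
eef_rot: [[-0.003, 1.0, -0.002], [1.0, 0.003, 0.002], [0.002, -0.002, -1.0]]
wrist_force: [-0.5, 0.4, -1.8]
grip_width: 0.0313
gripper_force: 49.9
```

View pics/s3.png

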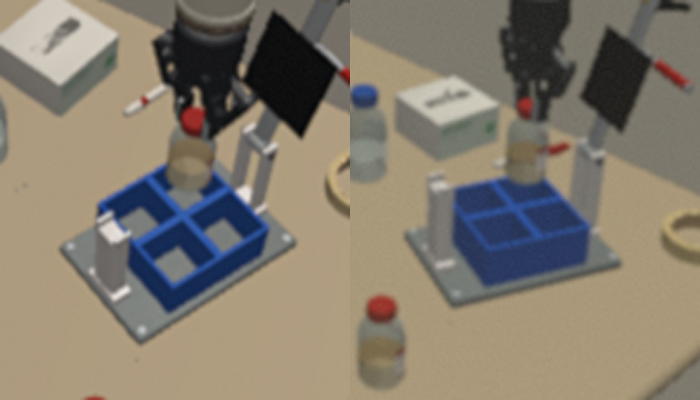

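```bash
python3 -m inch '[[[-0.4,0,0,0,0,0],[0,0,1,0,0,0],[0,0,1,0,0,0],[0,0,1,0,0,0],[0,0,1,0,0,0],[0,0,1,0,0,0],[0,0,0,0,0,0],[0,0,0,0,0,0]]]'; python3 -m inch '[[[0,0,0,0,0,0]]]'
```

```text
time: 5.8
tool_pos: [0.5407, -0.0904, 0.1391]
eef_rot: [[-0.0, 1.0, 0.001], [1.0, 0.0, 0.001], [0.001, 0.001, -1.0]]
wrist_force: [4.3, -0.6, -4.8]
grip_width: 0.0314
gripper_force: 50.1
time: 5.88
tool_pos: [0.5406, -0.0904, 0.1396]
eef_rot: [[-0.0, 1.0, 0.001], [1.0, 0.0, 0.0], [0.0, 0.001, -1.0]]
wrist_force: [4.2, -1.8, -4.7]
grip_width: 0.0313
gripper_force: 50.1
```

```bash
python3 -m inch '[[[0.1,0.2,0.5,0,0,0],[0,0,0.8,0,0,0],[0,0,0.8,0,0,0],[0,0,0.6,0,0,0],[0,0,0,0,0,0],[0,0,0,0,0,0]]]'
```

```text
time: 6.38
tool_pos: [0.5415, -0.0894, 0.1126]
eef_rot: [[-0.0, 1.0, -0.001], [1.0, 0.0, 0.0], [0.0, -0.001, -1.0]]
wrist_force: [0.8, 0.1, -3.3]
grip_width: 0.0311
gripper_force: 50.0
```

```bash
python3 -m inch '[[[0,0,0.3,0,0,0],[0,0,0.3,0,0,0],[0,0,0,0,0,0],[0,0,0,0,0,0]]]'; python3 -m inch '[[[0,0,0,0,0,0],[0,0,0,0,0,0],[0,0,0,0,0,0],[0,0,0,0,0,0]]]' 0.7
```

```text
time: 6.72
tool_pos: [0.5416, -0.0895, 0.1071]
eef_rot: [[-0.0, 1.0, -0.001], [1.0, 0.0, 0.0], [0.0, -0.001, -1.0]]
wrist_force: [0.0, -0.1, -2.1]
grip_width: 0.0312
gripper_force: 50.0
time: 7.05
tool_pos: [0.5422, -0.0895, 0.1076]
eef_rot: [[0.0, 1.0, 0.0], [1.0, -0.0, -0.0], [-0.0, 0.0, -1.0]]
wrist_force: [1.2, 0.6, 0.2]
grip_width: 0.0596
gripper_force: 0.0
```

```bash
python3 -m inch '[[[0,0,-2,0,0,0],[0,0,-3,0,0,0],[0,0,-3,0,0,0],[0,0,-3,0,0,0],[0,0,-3,0,0,0],[3,0,0,0,0,0],[3.4,0.2,0,0,0,0],[3.4,0.2,0,0,0,0],[3.4,0.2,0,0,0,0],[3.4,0.2,0,0,0,0],[3.4,0.2,0,0,0,0],[3.4,0.2,0,0,0,0],[3.4,0.2,0,0,0,0],[3.4,0.2,0,0,0,0],[3.4,0.2,0,0,0,0],[3.4,0.2,0,0,0,0],[3.4,0,0,0,0,0],[3.4,0,0,0,0,0],[0,0,0,0,0,0],[0,0,0,0,0,0]]]' 1; python3 look.py
```

```text
time: 8.72
tool_pos: [0.5603, 0.3519, 0.2471]
eef_rot: [[-0.005, 1.0, -0.001], [1.0, 0.005, 0.001], [0.001, -0.001, -1.0]]
wrist_force: [-0.2, -0.2, -0.4]
grip_width: 0.0852
gripper_force: 0.0
cap [0.4444 0.3581 0.1066] top0.1066 px 140 178 955 tool cm [  0.66 -11.57  14.07]
cap [0.5608 0.3541 0.1066] top0.1066 px 255 182 863 tool cm [ 0.19  0.07 14.05]
tcp [0.5603 0.3519 0.2471] rot [[-0.005, 1.0, -0.001], [1.0, 0.005, 0.001], [0.001, -0.001, -1.0]]
```

```bash
python3 -m inch '[[[0.2,0.05,2,0,0,0],[0,0,2,0,0,0],[0,0,2,0,0,0],[0,0,2,0,0,0],[0,0,2,0,0,0],[0,0,2,0,0,0],[0,0,2,0,0,0],[0,0,1.2,0,0,0],[0,0,0.9,0,0,0],[0,0,0,0,0,0],[0,0,0,0,0,0]]]' 1; python3 -m inch '[[[0,0,0,0,0,0],[0,0,0,0,0,0],[0,0,0,0,0,0],[0,0,0,0,0,0],[0,0,0,0,0,0],[0,0,0,0,0,0],[0,0,0,0,0,0],[0,0,0,0,0,0]]]' 0 50;  python3 -m inch '[[[0,0,-1.5,0,0,0],[0,0,-2,0,0,0],[0,0,-3,0,0,0],[0,0,-3,0,0,0],[0,0,-3,0,0,0],[0,0,-3,0,0,0],[0,0,-3,0,0,0],[-2,0,0,0,0,0],[-3,0,0,0,0,0],[-3,0,0,0,0,0],[-3,0,0,0,0,0],[-3,0,0,0,0,0],[-3,0,0,0,0,0],[-3,0,0,0,0,0],[-3,0,0,0,0,0],[-3,0,0,0,0,0],[-3,0,0,0,0,0],[-2,0,0,0,0,0],[0,0,0,0,0,0],[0,0,0,0,0,0]]]'
```

```text
time: 9.68
tool_pos: [0.5629, 0.35, 0.0866]
eef_rot: [[0.001, 1.0, 0.0], [1.0, -0.001, -0.0], [-0.0, 0.0, -1.0]]
wrist_force: [0.1, 1.0, -0.1]
grip_width: 0.0853
gripper_force: 0.0
time: 10.35
tool_pos: [0.5623, 0.3512, 0.0874]
eef_rot: [[-0.001, 1.0, 0.0], [1.0, 0.001, 0.001], [0.001, 0.0, -1.0]]
wrist_force: [-2.7, -0.6, 5.8]
grip_width: 0.0313
gripper_force: 49.8
time: 12.02
tool_pos: [0.5623, 0.0386, 0.2718]
eef_rot: [[0.003, 1.0, 0.0], [1.0, -0.003, -0.001], [-0.001, 0.0, -1.0]]
wrist_force: [0.0, 0.3, -2.8]
grip_width: 0.0312
gripper_force: 50.2
```

```bash
python3 -m inch '[[[-2,-0.5,0,0,0,0],[-2,-0.5,0,0,0,0],[-1.7,-0.15,0,0,0,0],[0,0,0,0,0,0],[0,0,3,0,0,0],[0,0,3,0,0,0],[0,0,2,0,0,0],[0,0,0,0,0,0],[0,0,1,0,0,0],[0,0,1,0,0,0],[0,0,1,0,0,0],[0,0,1,0,0,0],[0,0,0.7,0,0,0],[0,0,0,0,0,0],[0,0,0,0,0,0]]]'
```

```text
time: 13.27
tool_pos: [0.5513, -0.0166, 0.1439]
eef_rot: [[0.0, 1.0, 0.0], [1.0, -0.0, 0.0], [0.0, 0.0, -1.0]]
wrist_force: [2.1, -1.3, -4.5]
grip_width: 0.0313
gripper_force: 50.6
```

```bash
python3 -m inch '[[[-0.15,0.1,0.5,0,0,0],[0,0,0.8,0,0,0],[0,0,0.8,0,0,0],[0,0,0.8,0,0,0],[0,0,0.5,0,0,0],[0,0,0.3,0,0,0],[0,0,0,0,0,0],[0,0,0,0,0,0]]]';python3 -m inch '[[[0,0,0,0,0,0],[0,0,0,0,0,0],[0,0,0,0,0,0],[0,0,0,0,0,0]]]' 0.7
```

```text
time: 13.93
tool_pos: [0.5518, -0.0178, 0.1074]
eef_rot: [[-0.0, 1.0, -0.001], [1.0, 0.0, -0.0], [-0.0, -0.001, -1.0]]
wrist_force: [-2.2, -0.1, 2.9]
grip_width: 0.0312
gripper_force: 51.4
time: 14.27
tool_pos: [0.5521, -0.0178, 0.1073]
eef_rot: [[-0.0, 1.0, 0.0], [1.0, 0.0, 0.0], [0.0, 0.0, -1.0]]
wrist_force: [0.5, 0.4, 0.5]
grip_width: 0.0595
gripper_force: 0.0
```

```bash
python3 -m inch '[[[0,0,-2,0,0,0],[0,0,-3,0,0,0],[0,0,-3,0,0,0],[0,0,-3,0,0,0],[0,0,-3,0,0,0],[2.5,-1.7,0,0,0,0],[2.5,-1.7,0,0,0,0],[2.5,-1.7,0,0,0,0],[2.5,-1.7,0,0,0,0],[2.5,-1.7,0,0,0,0],[2.5,-1.7,0,0,0,0],[2.5,-1.7,0,0,0,0],[2.5,-1.7,0,0,0,0],[2.5,-1.8,0,0,0,0],[0,0,0,0,0,0],[0,0,0,0,0,0]]]' 1; python3 look.py
```

```text
time: 15.6
tool_pos: [0.397, 0.2086, 0.2476]
eef_rot: [[-0.005, 1.0, 0.001], [1.0, 0.005, 0.0], [0.0, 0.001, -1.0]]
wrist_force: [0.7, -0.3, 0.7]
grip_width: 0.0856
gripper_force: 0.0
cap [0.4419 0.3552 0.1066] top0.1066 px 306 23 1371 tool cm [14.64  4.54 14.11]
cap [0.3941 0.2077 0.1066] top0.1066 px 252 185 859 tool cm [-0.09 -0.3  14.1 ]
tcp [0.397  0.2086 0.2476] rot [[-0.005, 1.0, 0.001], [1.0, 0.005, 0.0], [0.0, 0.001, -1.0]]
```

```bash
python3 -m inch '[[[0,-0.3,2,0,0,0],[0,0,2,0,0,0],[0,0,2,0,0,0],[0,0,2,0,0,0],[0,0,2,0,0,0],[0,0,2,0,0,0],[0,0,2,0,0,0],[0,0,1.2,0,0,0],[0,0,0.9,0,0,0],[0,0,0,0,0,0],[0,0,0,0,0,0]]]' 1; python3 -m inch '[[[0,0,0,0,0,0],[0,0,0,0,0,0],[0,0,0,0,0,0],[0,0,0,0,0,0],[0,0,0,0,0,0],[0,0,0,0,0,0],[0,0,0,0,0,0],[0,0,0,0,0,0]]]' 0 50;  python3 -m inch '[[[0,0,-1.5,0,0,0],[0,0,-2,0,0,0],[0,0,-3,0,0,0],[0,0,-3,0,0,0],[0,0,-3,0,0,0],[0,0,-3,0,0,0],[0,0,-3,0,0,0],[-2.6,0.7,0,0,0,0],[-2.6,0.7,0,0,0,0],[-2.6,0.7,0,0,0,0],[-2.6,0.7,0,0,0,0],[-2.6,0.7,0,0,0,0],[-2.6,0.7,0,0,0,0],[-2.6,0.7,0,0,0,0],[-2.6,0.7,0,0,0,0],[-2.6,0.7,0,0,0,0],[-2.6,0.7,0,0,0,0],[-2.6,0.5,0,0,0,0],[0,0,0,0,0,0],[0,0,0,0,0,0]]]'
```

```text
time: 16.57
tool_pos: [0.3953, 0.2064, 0.0861]
eef_rot: [[0.001, 1.0, -0.001], [1.0, -0.001, -0.0], [-0.0, -0.001, -1.0]]
wrist_force: [0.4, 0.1, 0.7]
grip_width: 0.0853
gripper_force: 0.0
time: 17.23
tool_pos: [0.3952, 0.2073, 0.0871]
eef_rot: [[-0.0, 1.0, 0.001], [1.0, 0.0, 0.0], [0.0, 0.001, -1.0]]
wrist_force: [-2.0, -1.2, 7.2]
grip_width: 0.0316
gripper_force: 49.2
time: 18.9
tool_pos: [0.4695, -0.0805, 0.2709]
eef_rot: [[0.004, 1.0, -0.001], [1.0, -0.004, 0.0], [0.0, -0.001, -1.0]]
wrist_force: [0.1, 0.4, -2.0]
grip_width: 0.0319
gripper_force: 50.6
```

```bash
python3 -m inch '[[[0.15,0.1,0,0,0,0],[0,0,3,0,0,0],[0,0,3,0,0,0],[0,0,2,0,0,0],[0,0,0,0,0,0],[0,0,1,0,0,0],[0,0,1,0,0,0],[0,0,1,0,0,0],[0,0,1,0,0,0],[0,0,0.7,0,0,0],[0,0,0,0,0,0],[0,0,0,0,0,0]]]'
```

```text
time: 19.9
tool_pos: [0.4709, -0.0774, 0.144]
eef_rot: [[-0.0, 1.0, -0.001], [1.0, 0.0, 0.0], [0.0, -0.001, -1.0]]
wrist_force: [0.1, -1.1, -2.1]
grip_width: 0.0315
gripper_force: 50.6
```

```bash
python3 -m inch '[[[-0.1,0,0.5,0,0,0],[0,0,0.8,0,0,0],[0,0,0.8,0,0,0],[0,0,0.8,0,0,0],[0,0,0.5,0,0,0],[0,0,0.3,0,0,0],[0,0,0,0,0,0],[0,0,0,0,0,0]]]';python3 -m inch '[[[0,0,0,0,0,0],[0,0,0,0,0,0],[0,0,0,0,0,0],[0,0,0,0,0,0]]]' 0.7; python3 -m inch '[[[0,0,-2,0,0,0],[0,0,-3,0,0,0],[0,0,-3,0,0,0],[0,0,-3,0,0,0],[0,0,-3,0,0,0],[2.5,0,0,0,0,0],[2.8,-0.2,0,0,0,0],[2.8,-0.2,0,0,0,0],[2.8,-0.2,0,0,0,0],[2.8,-0.2,0,0,0,0],[2.8,-0.2,0,0,0,0],[2.8,-0.2,0,0,0,0],[2.8,-0.2,0,0,0,0],[2.8,-0.2,0,0,0,0],[2.8,-0.2,0,0,0,0],[2.8,-0.2,0,0,0,0],[2.8,-0.2,0,0,0,0],[2.8,-0.2,0,0,0,0],[2.8,-0.2,0,0,0,0],[2.8,-0.1,0,0,0,0]]]' 1; python3 -m inch '[[[1.5,0,0,0,0,0],[0,0,0,0,0,0],[0,0,0,0,0,0]]]'; python3 look.py
```

```text
time: 20.57
tool_pos: [0.4707, -0.0785, 0.1073]
eef_rot: [[-0.0, 1.0, -0.001], [1.0, 0.0, -0.0], [-0.0, -0.001, -1.0]]
wrist_force: [-1.4, -0.2, 2.5]
grip_width: 0.0319
gripper_force: 51.3
time: 20.9
tool_pos: [0.4713, -0.0785, 0.1074]
eef_rot: [[-0.0, 1.0, 0.0], [1.0, 0.0, 0.0], [0.0, 0.0, -1.0]]
wrist_force: [-0.5, 0.0, 0.2]
grip_width: 0.0597
gripper_force: 0.0
time: 22.57
tool_pos: [0.4437, 0.3399, 0.2473]
eef_rot: [[0.0, 1.0, 0.0], [1.0, -0.0, 0.0], [0.0, 0.0, -1.0]]
wrist_force: [0.5, -0.1, -0.1]
grip_width: 0.0855
gripper_force: 0.0
time: 22.82
tool_pos: [0.4434, 0.3542, 0.247]
eef_rot: [[-0.002, 1.0, -0.001], [1.0, 0.002, 0.0], [0.0, -0.001, -1.0]]
wrist_force: [0.1, -1.1, -0.7]
grip_width: 0.0853
gripper_force: 0.0
cap [0.442  0.358  0.1065] top0.1065 px 253 181 866 tool cm [ 0.37 -0.13 14.04]
tcp [0.4434 0.3542 0.247 ] rot [[-0.002, 1.0, -0.001], [1.0, 0.002, 0.0], [0.0, -0.001, -1.0]]
```

```bash
python3 -m inch '[[[0.4,-0.1,2,0,0,0],[0,0,2,0,0,0],[0,0,2,0,0,0],[0,0,2,0,0,0],[0,0,2,0,0,0],[0,0,2,0,0,0],[0,0,2,0,0,0],[0,0,1.2,0,0,0],[0,0,0.9,0,0,0],[0,0,0,0,0,0],[0,0,0,0,0,0]]]' 1; python3 -m inch '[[[0,0,0,0,0,0],[0,0,0,0,0,0],[0,0,0,0,0,0],[0,0,0,0,0,0],[0,0,0,0,0,0],[0,0,0,0,0,0],[0,0,0,0,0,0],[0,0,0,0,0,0]]]' 0 50;  python3 -m inch '[[[0,0,-1.5,0,0,0],[0,0,-2,0,0,0],[0,0,-3,0,0,0],[0,0,-3,0,0,0],[0,0,-3,0,0,0],[0,0,-3,0,0,0],[0,0,-3,0,0,0],[-3,0.4,0,0,0,0],[-3,0.4,0,0,0,0],[-3,0.4,0,0,0,0],[-3,0.4,0,0,0,0],[-3,0.4,0,0,0,0],[-3,0.4,0,0,0,0],[-3,0.4,0,0,0,0],[-3,0.4,0,0,0,0],[-3,0.4,0,0,0,0],[-3,0.2,0,0,0,0],[-3,0,0,0,0,0],[-3,0,0,0,0,0],[0,0,0,0,0,0]]]'; python3 -m inch '[[[0,0,0,0,0,0],[0,0,0,0,0,0]]]'
```

```text
time: 23.78
tool_pos: [0.4433, 0.3572, 0.0865]
eef_rot: [[0.001, 1.0, 0.0], [1.0, -0.001, -0.0], [-0.0, 0.0, -1.0]]
wrist_force: [1.3, 0.2, 1.2]
grip_width: 0.0851
gripper_force: 0.0
time: 24.45
tool_pos: [0.443, 0.3581, 0.0872]
eef_rot: [[-0.0, 1.0, 0.001], [1.0, 0.0, 0.001], [0.001, 0.001, -1.0]]
wrist_force: [-1.7, -0.7, 6.1]
grip_width: 0.0313
gripper_force: 49.9
time: 26.12
tool_pos: [0.4804, -0.0099, 0.2708]
eef_rot: [[0.009, 1.0, -0.001], [1.0, -0.009, -0.004], [-0.004, -0.001, -1.0]]
wrist_force: [1.1, -0.7, -2.1]
grip_width: 0.031
gripper_force: 50.6
time: 26.28
tool_pos: [0.4808, -0.0019, 0.2712]
eef_rot: [[-0.0, 1.0, -0.0], [1.0, 0.0, 0.001], [0.001, -0.0, -1.0]]
wrist_force: [-1.1, -0.0, -1.6]
grip_width: 0.0315
gripper_force: 50.5
```

```bash
python3 -m inch '[[[-0.55,0,0,0,0,0],[0,0,3,0,0,0],[0,0,3,0,0,0],[0,0,2,0,0,0],[0,0,0,0,0,0],[0,0,1,0,0,0],[0,0,1,0,0,0],[0,0,1,0,0,0],[0,0,1,0,0,0],[0,0,0.7,0,0,0],[0,0,0,0,0,0],[0,0,0,0,0,0]]]'
```

```text
time: 27.28
tool_pos: [0.4808, -0.0079, 0.144]
eef_rot: [[-0.0, 1.0, -0.001], [1.0, 0.0, 0.0], [0.0, -0.001, -1.0]]
wrist_force: [0.7, 0.1, -0.9]
grip_width: 0.0315
gripper_force: 50.6
```

```bash
python3 -m inch '[[[0,0,0.5,0,0,0],[0,0,0.8,0,0,0],[0,0,0.8,0,0,0],[0,0,0.8,0,0,0],[0,0,0.5,0,0,0],[0,0,0.3,0,0,0],[0,0,0,0,0,0],[0,0,0,0,0,0]]]';python3 -m inch '[[[0,0,0,0,0,0],[0,0,0,0,0,0],[0,0,0,0,0,0],[0,0,0,0,0,0]]]' 0.7; python3 -m inch '[[[0,0,-2,0,0,0],[0,0,-3,0,0,0],[0,0,-3,0,0,0],[0,0,-3,0,0,0],[0,0,-3,0,0,0],[3,0,-3,0,0,0],[3,0,-3,0,0,0],[3,0,-2,0,0,0],[3,0,0,0,0,0],[3,0,0,0,0,0],[3,0,0,0,0,0],[0,0,0,0,0,0],[0,0,0,0,0,0]]]' ; python3 look.py
python3 - <<'E'
from h import *
np.set_printoptions(precision=4,suppress=True)
ims=[]
for n in("scene","side"):
    im,d=camera(n);cv2.imwrite(f"pics/{n}5.png",im);np.save(f"pics/{n}5.npy",d)
    ims.append(cv2.resize(im[90:290,210:410],None,fx=2,fy=2,interpolation=2))
    for m,s,c in blobs(red(im)):
        P=cloud(n,d,m);print(n,"red",c.round(),s[4],onplane(n,c,.118)[0][:2],"cloud",np.median(P,0),P.min(0),P.max(0))
cv2.imwrite("pics/v5.png",np.hstack(ims))
E
```

```text
time: 27.95
tool_pos: [0.4807, -0.008, 0.1073]
eef_rot: [[-0.0, 1.0, -0.001], [1.0, 0.0, -0.0], [-0.0, -0.001, -1.0]]
wrist_force: [-2.2, -0.4, 3.5]
grip_width: 0.0315
gripper_force: 51.4
time: 28.28
tool_pos: [0.4812, -0.0079, 0.1073]
eef_rot: [[-0.0, 1.0, 0.0], [1.0, 0.0, 0.0], [0.0, 0.0, -1.0]]
wrist_force: [0.0, 0.7, 0.5]
grip_width: 0.0597
gripper_force: 0.0
time: 29.37
tool_pos: [0.4804, 0.1731, 0.3263]
eef_rot: [[-0.005, 1.0, 0.0], [1.0, 0.005, 0.001], [0.001, 0.0, -1.0]]
wrist_force: [-0.3, -0.3, 0.4]
grip_width: 0.0599
gripper_force: 0.0
cap [ 0.4799 -0.0057  0.1267] top0.1267 px 254 300 497 tool cm [-17.9   -0.13  19.95]
cap [ 0.5494 -0.0124  0.1268] top0.1268 px 304 305 502 tool cm [-18.6    6.81  19.94]
tcp [0.4804 0.1731 0.3263] rot [[-0.005, 1.0, 0.0], [1.0, 0.005, 0.001], [0.001, 0.0, -1.0]]
scene red [368. 159.] 37 [ 0.662  -0.4358] cloud [ 0.4106 -0.1843  0.2888] [ 0.3818 -0.1915  0.285 ] [ 0.4397 -0.1764  0.2914]
scene red [322. 189.] 18 [ 0.5598 -0.1464] cloud [ 0.6996 -0.2611  0.0133] [ 0.6965 -0.2776  0.0075] [ 0.7036 -0.2421  0.0181]
scene red [311. 195.] 46 [ 0
[... 752 characters left out ...]
49] cloud [ 0.411  -0.1836  0.2877] [ 0.3826 -0.1928  0.283 ] [ 0.4391 -0.1771  0.2915]
side red [306. 165.] 88 [ 0.5397 -0.0872] cloud [ 0.5372 -0.0835  0.1226] [ 0.5229 -0.1022  0.1137] [ 0.5546 -0.0681  0.1281]
side red [286. 177.] 91 [ 0.5489 -0.0146] cloud [ 0.5465 -0.0115  0.1225] [ 0.4129 -0.0274  0.1106] [0.5644 0.1597 0.4302]
side red [322. 182.] 94 [ 0.4683 -0.077 ] cloud [ 0.467  -0.0746  0.1224] [ 0.4515 -0.09    0.1117] [ 0.4822 -0.0609  0.1281]
side red [302. 193.] 99 [ 0.4792 -0.0076] cloud [ 0.4774 -0.0046  0.1237] [ 0.4623 -0.0213  0.1134] [0.4936 0.0111 0.1282]
side red [ 11. 377.] 15 [0.5768 0.8203] cloud [0.6204 0.8386 0.0297] [0.6179 0.8338 0.021 ] [0.6219 0.8453 0.0346]
```

View pics/v5.png

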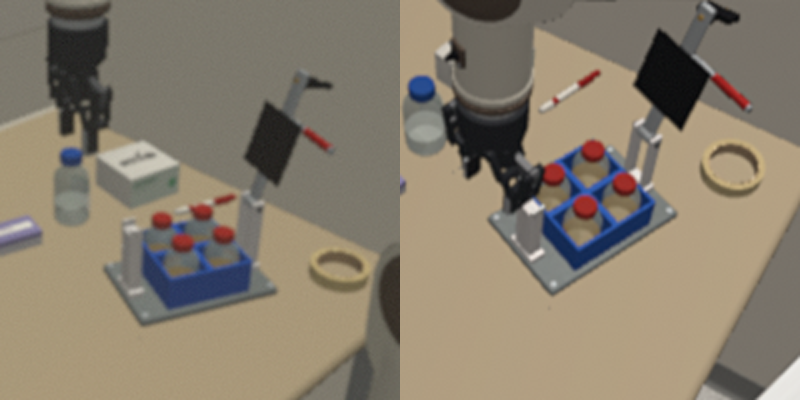

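All four caps show in the wells, and the arm is up with its red handle at about (0.411, -0.186, 0.284). I'll turn the tool across the handle next.

```bash
python3 -m inch '[[[0,0,-0.5,0,0,-0.12],[0,0,-0.5,0,0,-0.12],[0,0,0,0,0,-0.12],[0,0,0,0,0,-0.12],[0,0,0,0,0,-0.12],[0,0,0,0,0,-0.12],[0,0,0,0,0,-0.12],[0,0,0,0,0,-0.12],[0,0,0,0,0,-0.12],[0,0,0,0,0,-0.12],[0,0,0,0,0,-0.12],[0,0,0,0,0,-0.12],[0,0,0,0,0,0],[0,0,0,0,0,0]]]' 0.7; python3 -c "
from cell import sense;print(sense()['qpos'])"
```

```text
time: 30.68
tool_pos: [0.4813, 0.1696, 0.3361]
eef_rot: [[-0.991, 0.136, -0.0], [0.136, 0.991, -0.0], [0.0, -0.0, -1.0]]
wrist_force: [-0.9, -0.2, 0.6]
grip_width: 0.0598
gripper_force: 0.0
[ 0.26151073  0.18452298 -0.73997743  1.75373995  0.13088108  1.25371734
  0.92311796]
```

```bash
python3 -m inch '[[[1,-2,0,0,0,0],[1,-2.5,0,0,0,0],[0.7,-2.5,0,0,0,0],[0,-2.5,0,0,0,0],[0,-2.5,0,0,0,0],[0,-2.5,0,0,0,0],[0,-2.5,0,0,0,0],[0,-2.5,0,0,0,0],[0,-2.5,0,0,0,0],[0,-2.5,0,0,0,0],[0,-2,0,0,0,0],[0,-2,0,0,0,0],[0,0,0,0,0,0],[0,0,0,0,0,0]]]'; python3 - <<'E'
from h import *
np.set_printoptions(precision=4,suppress=True)
s=sense();im,d=camera("wrist");cv2.imwrite("pics/w6.png",im)
for m,st,c in blobs(red(im),100):
    P=cloud("wrist",d,m,s);p=np.median(P,0);print(c.round(),st,p,P.min(0),P.max(0),"tool cm",s["eef_rot"].T@(p-s["tool_pos"])*100)
E
```

```text
time: 31.85
tool_pos: [0.4167, -0.1093, 0.3362]
eef_rot: [[-0.991, 0.137, 0.0], [0.137, 0.991, 0.0], [0.0, 0.0, -1.0]]
wrist_force: [-0.3, 1.3, -0.9]
grip_width: 0.06
gripper_force: 0.0
[147. 218.] [ 133  176   29   87 1656] [ 0.4077 -0.1849  0.2899] [ 0.3784 -0.1975  0.2807] [ 0.4415 -0.1764  0.2927] tool cm [-0.1391 -7.6065  4.632 ]
[283. 202.] [271 194  25  19 326] [ 0.4614 -0.0787  0.1251] [ 0.4521 -0.0958  0.1114] [ 0.4751 -0.0636  0.1273] tool cm [-4.0065  3.6402 21.1071]
[336. 204.] [323 194  27  21 362] [ 0.4724 -0.0106  0.125 ] [ 0.4626 -0.0265  0.1121] [0.4874 0.006  0.1274] tool cm [-4.1664 10.5362 21.1187]
```

View pics/w6.png

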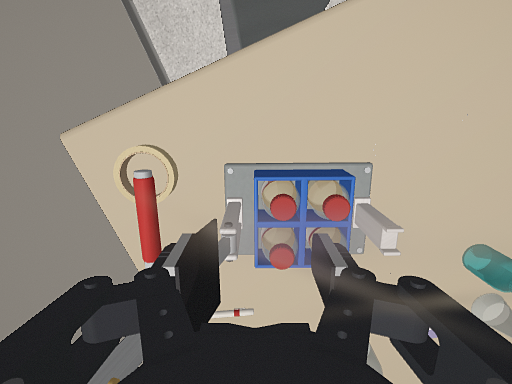

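```bash
python3 -m inch '[[[0.3,-2.6,0,0,0,0],[0,-2.5,0,0,0,0],[0,-2.5,0,0,0,0],[0,0,0,0,0,0],[0,0,2,0,0,0],[0,0,2,0,0,0],[0,0,2,0,0,0],[0,0,0.8,0,0,0],[0,0,0,0,0,0],[0,0,0,0,0,0]]]';python3 -m inch '[[[0,0,0,0,0,0],[0,0,0,0,0,0],[0,0,0,0,0,0],[0,0,0,0,0,0],[0,0,0,0,0,0],[0,0,0,0,0,0],[0,0,0,0,0,0]]]' 0 25
```

```text
time: 32.73
tool_pos: [0.4045, -0.1823, 0.2686]
eef_rot: [[-0.992, 0.13, -0.0], [0.13, 0.992, 0.0], [0.0, 0.0, -1.0]]
wrist_force: [0.4, -0.2, -0.6]
grip_width: 0.0598
gripper_force: 0.0
time: 33.32
tool_pos: [0.4047, -0.1837, 0.2691]
eef_rot: [[-0.991, 0.131, 0.001], [0.131, 0.991, -0.001], [-0.002, -0.001, -1.0]]
wrist_force: [-1.2, -1.9, 5.0]
grip_width: 0.0128
gripper_force: 24.6
```

```bash
python3 -c "
import numpy as np
a=np.linspace(1.827,.013,25);y=15*np.cos(a);z=15*np.sin(a)
print(np.c_[a[1:],np.diff(y),-np.diff(z)].round(2).tolist())"
```

```text
[[1.75, 1.11, -0.25], [1.68, 1.12, -0.16], [1.6, 1.13, -0.08], [1.52, 1.13, 0.01], [1.45, 1.13, 0.1], [1.37, 1.12, 0.18], [1.3, 1.1, 0.26], [1.22, 1.08, 0.35], [1.15, 1.05, 0.43], [1.07, 1.01, 0.51], [1.0, 0.97, 0.58], [0.92, 0.93, 0.65], [0.84, 0.88, 0.72], [0.77, 0.82, 0.78], [0.69, 0.76, 0.84], [0.62, 0.69, 0.9], [0.54, 0.62, 0.95], [0.47, 0.55, 0.99], [0.39, 0.47, 1.03], [0.32, 0.39, 1.06], [0.24, 0.31, 1.09], [0.16, 0.23, 1.11], [0.09, 0.14, 1.12], [0.01, 0.06, 1.13]]
```

```bash
python3 -m inch '[[[0,1.1,-0.25,0,0,0],[0,1.1,-0.15,0,0,0],[0,1.1,-0.1,0,0,0],[0,1.1,0,0,0,0],[0,1.1,0.1,0,0,0],[0,1.1,0.2,0,0,0],[0,1.1,0.25,0,0,0],[0,1.1,0.35,0,0,0],[0,0,0,0,0,0]]]'
```

```text
time: 34.07
tool_pos: [0.4164, -0.0923, 0.2636]
eef_rot: [[-0.992, 0.126, 0.001], [0.126, 0.992, 0.002], [-0.001, 0.002, -1.0]]
wrist_force: [4.0, 0.3, 1.6]
grip_width: 0.0127
gripper_force: 26.4
```

```bash
python3 -m inch '[[[0,1.05,0.4,0,0,0],[0,1.0,0.5,0,0,0],[0,0.95,0.6,0,0,0],[0,0.9,0.65,0,0,0],[0,0.9,0.7,0,0,0],[0,0.8,0.8,0,0,0],[0,0.75,0.85,0,0,0],[0,0.7,0.9,0,0,0],[0,0,0,0,0,0]]]'
```

```text
time: 34.82
tool_pos: [0.4252, -0.0233, 0.2091]
eef_rot: [[-0.992, 0.128, 0.001], [0.128, 0.992, 0.002], [-0.0, 0.002, -1.0]]
wrist_force: [4.7, 0.5, -1.1]
grip_width: 0.0129
gripper_force: 27.9
```

```bash
python3 -m inch '[[[0,0.6,0.95,0,0,0],[0,0.55,1,0,0,0],[0,0.45,1.05,0,0,0],[0,0.4,1.05,0,0,0],[0,0.3,1.1,0,0,0],[0,0.2,1.1,0,0,0],[0,0.15,1.1,0,0,0],[0,0.05,1.1,0,0,0],[0,0,0.2,0,0,0],[0,0,0,0,0,0]]]'
```

```text
time: 35.65
tool_pos: [0.429, 0.0059, 0.123]
eef_rot: [[-0.992, 0.127, 0.001], [0.127, 0.992, 0.006], [-0.0, 0.006, -1.0]]
wrist_force: [4.2, 12.4, -2.1]
grip_width: 0.0132
gripper_force: 30.3
```

```bash
python3 -m inch '[[[0,0.2,0.3,0,0,0],[0,0,0.3,0,0,0],[0,0,0,0,0,0],[0,0,0,0,0,0]]]'; python3 - <<'E'
from h import *
ims=[]
for n in("scene","side"):
    im,d=camera(n);ims.append(cv2.resize(im[110:290,220:400],None,fx=2.2,fy=2.2,interpolation=2))
cv2.imwrite("pics/v7.png",np.hstack(ims))
E
```

```text
time: 35.98
tool_pos: [0.4291, 0.0061, 0.1174]
eef_rot: [[-0.992, 0.128, 0.001], [0.128, 0.992, 0.004], [-0.0, 0.004, -1.0]]
wrist_force: [3.3, 7.5, -2.4]
grip_width: 0.0134
gripper_force: 30.4
```

View pics/v7.png

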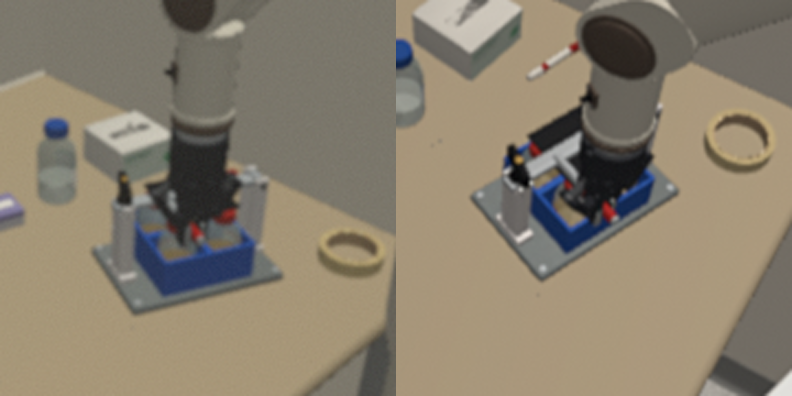

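```bash
python3 -m inch '[[[0,0,0.3,0,0,0],[0,0,0.3,0,0,0],[0,0,0,0,0,0],[0,0,0,0,0,0]]]'; python3 -m inch '[[[0,0,0,0,0,0],[0,0,0,0,0,0],[0,0,0,0,0,0],[0,0,0,0,0,0]]]' 0.5;  python3 -m inch '[[[0,0,-2,0,0,0],[0,0,-3,0,0,0],[0,0,-3,0,0,0],[0,0,-3,0,0,0],[0,0,-3,0,0,0],[0,0,-3,0,0,0],[2,0,0,0,0,0],[2,0,0,0,0,0],[0,0,0,0,0,0],[0,0,0,0,0,0]]]'; python3 - <<'E'
from h import *
np.set_printoptions(precision=4,suppress=True)
s=sense();im,d=camera("wrist");cv2.imwrite("pics/w8.png",im);np.save("pics/w8.npy",d)
for m,st,c in blobs(red(im),80):
    P=cloud("wrist",d,m,s);p=np.median(P,0);print(c.round(),st,p,P.min(0),P.max(0))
E
```

```text
time: 36.42
tool_pos: [0.4302, 0.006, 0.1143]
eef_rot: [[-0.992, 0.128, 0.003], [0.128, 0.992, 0.001], [-0.003, 0.002, -1.0]]
wrist_force: [-6.5, 7.4, 34.6]
grip_width: 0.013
gripper_force: 34.7
time: 36.75
tool_pos: [0.4275, 0.0028, 0.1111]
eef_rot: [[-0.991, 0.131, -0.002], [0.131, 0.991, 0.0], [0.002, -0.0, -1.0]]
wrist_force: [0.6, -0.3, 0.0]
grip_width: 0.0424
gripper_force: 0.0
time: 37.58
tool_pos: [0.3881, 0.0078, 0.2814]
eef_rot: [[-0.991, 0.131, -0.0], [0.131, 0.991, -0.001], [0.0, -0.001, -1.0]]
wrist_force: [0.2, -1.0, 0.2]
grip_width: 0.0429
gripper_force: 0.0
[257. 211.] [252 201  13  23 228] [0.4132 0.006  0.1482] [ 0.4038 -0.0009  0.1421] [0.4275 0.0145 0.1509]
[134. 356.] [124 351  19  11 139] [ 0.6999 -0.2494  0.0124] [ 0.3936 -0.2678  0.0023] [ 0.7056 -0.0373  0.345 ]
```

View pics/w8.png

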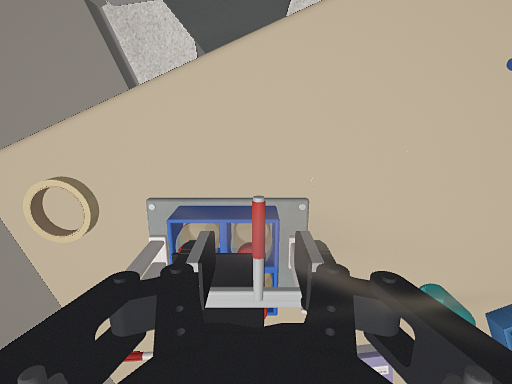

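```bash
python3 -m inch '[[[-2,1,-0.4,0,0,0],[-2.2,1,-0.4,0,0,0],[-2.2,1,-0.4,0,0,0],[-2.2,1.1,-0.4,0,0,0],[-2.2,1.1,-0.4,0,0,0],[-2.1,1,0,0,0,0],[0,0,0,0,0,0],[0,0,0,0,0,0]]]' 1; python3 - <<'E'
from h import *
np.set_printoptions(precision=4,suppress=True)
s=sense();im,d=camera("wrist");cv2.imwrite("pics/w9.png",im)
m=im.max(2)<70
P=cloud("wrist",d,m,s);k=(P[:,2]>.155)&(P[:,2]<.2)&(np.hypot(P[:,0]-.524,P[:,1]-.052)<.05)
Q=P[k];print(k.sum(),np.median(Q,0),Q.min(0),Q.max(0));T=Q[Q[:,2]>Q[:,2].max()-.01]
(c,wh,a)=cv2.minAreaRect(T[:,:2].astype(np.float32)*1000);print(len(T),c,wh,a)
print(s["qpos"],s["tool_pos"])
E
```

```text
time: 38.3
tool_pos: [0.5257, 0.0532, 0.3003]
eef_rot: [[-0.992, 0.13, -0.003], [0.13, 0.992, 0.002], [0.003, 0.002, -1.0]]
wrist_force: [-0.9, -0.2, -0.2]
grip_width: 0.0853
gripper_force: 0.0
585 [0.5181 0.0559 0.1812] [0.4997 0.0392 0.155 ] [0.5481 0.0673 0.1843]
479 (525.0110473632812, 53.724639892578125) (12.09487247467041, 52.803802490234375) 68.29389953613281
[ 0.3809  0.2379 -0.6219  1.7654  0.1458  1.1873  1.1578] [0.5257 0.0532 0.3003]
```

View pics/w9.png

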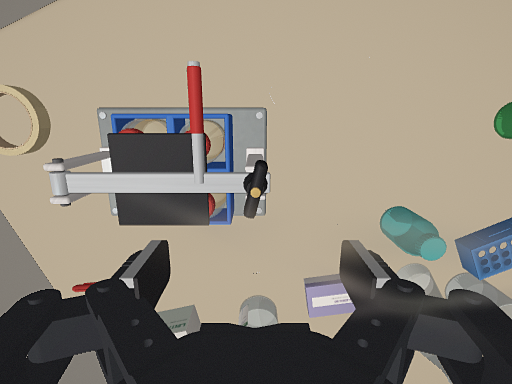

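The wrist picture shows the arm closed over the caps, with the nut at (257,188) and its wings at -21.7° in the world (angle about 0.25 rad).

```bash
python3 -m inch '[[[0,0,0,0,0,0.12],[0,0,0,0,0,0.128],[0,0,3,0,0,0],[0,0,3,0,0,0],[0,0,3,0,0,0],[0,0,2,0,0,0],[0,0,0,0,0,0],[0,0,1.5,0,0,0],[0,0,1,0,0,0],[0,0,1,0,0,0],[0,0,0,0,0,0],[0,0,0,0,0,0]]]' 0.5; python3 -m inch '[[[0,0,0,0,0,0],[0,0,0,0,0,0],[0,0,0,0,0,0],[0,0,0,0,0,0],[0,0,0,0,0,0],[0,0,0,0,0,0]]]' 0 40
```

```text
time: 39.35
tool_pos: [0.5248, 0.0526, 0.1569]
eef_rot: [[-0.93, 0.367, -0.0], [0.367, 0.93, -0.0], [0.0, -0.0, -1.0]]
wrist_force: [0.7, -0.5, 0.2]
grip_width: 0.0429
gripper_force: 0.0
time: 39.85
tool_pos: [0.5261, 0.054, 0.1578]
eef_rot: [[-0.931, 0.366, 0.003], [0.366, 0.931, 0.001], [-0.002, 0.002, -1.0]]
wrist_force: [0.5, 5.2, 5.5]
grip_width: 0.0149
gripper_force: 39.4
```

```bash
python3 -m inch '[[[0,0,0,0,0,0.1],[0,0,0,0,0,0.1],[0,0,0,0,0,0.1],[0,0,0,0,0,0.1],[0,0,0,0,0,0.1],[0,0,0,0,0,0.1],[0,0,0,0,0,0.1],[0,0,0,0,0,0.1],[0,0,0,0,0,0.1],[0,0,0,0,0,0.1],[0,0,0,0,0,0.1],[0,0,0,0,0,0.1],[0,0,0,0,0,0]]]'; python3 -c "
from cell import sense;s=sense();print(s['qpos'],s['torque'])"
```

```text
time: 40.93
tool_pos: [0.5267, 0.0544, 0.1578]
eef_rot: [[0.009, 1.0, 0.004], [1.0, -0.009, 0.002], [0.002, 0.004, -1.0]]
wrist_force: [2.5, 5.6, 2.5]
grip_width: 0.0152
gripper_force: 39.2
[ 0.09680182  0.35861053 -0.30051933  1.92764503  0.1348125   0.87051563
 -0.2815468 ] [ 1.20158397 -0.60546085 -0.00626386]
```

```bash
python3 -m inch '[[[0,0,0,0,0,0.1],[0,0,0,0,0,0.1],[0,0,0,0,0,0.1],[0,0,0,0,0,0.1],[0,0,0,0,0,0.1],[0,0,0,0,0,0.1],[0,0,0,0,0,0.1],[0,0,0,0,0,0.1],[0,0,0,0,0,0.1],[0,0,0,0,0,0.1],[0,0,0,0,0,0.1],[0,0,0,0,0,0.1],[0,0,0,0,0,0]]]'; python3 -c "
from cell import sense;s=sense();print(s['qpos'],s['torque'])"
```

```text
time: 42.02
tool_pos: [0.5273, 0.054, 0.1579]
eef_rot: [[0.935, 0.353, 0.005], [0.353, -0.935, 0.002], [0.005, 0.0, -1.0]]
wrist_force: [4.7, 4.3, 2.1]
grip_width: 0.0155
gripper_force: 39.1
[-0.09747327  0.34367127 -0.06557827  1.93387919  0.02815686  0.85977597
 -1.3870631 ] [ 0.96336952 -1.01509423  0.02141102]
```

```bash
python3 -m inch '[[[0,0,0,0,0,0.1],[0,0,0,0,0,0.1],[0,0,0,0,0,0.1],[0,0,0,0,0,0.1],[0,0,0,0,0,0.1],[0,0,0,0,0,0.1],[0,0,0,0,0,0]]]'; python3 -c "
from cell import sense;s=sense();print(s['qpos'],s['torque'])";python3 -m inch '[[[0,0,0,0,0,0.06],[0,0,0,0,0,0.06],[0,0,0,0,0,0]]]'; python3 -c "
from cell import sense;s=sense();print(s['qpos'],s['torque'])"
```

```text
time: 42.6
tool_pos: [0.5273, 0.0536, 0.1579]
eef_rot: [[0.972, -0.237, 0.005], [-0.237, -0.972, 0.001], [0.005, -0.002, -1.0]]
wrist_force: [4.7, 3.9, 0.5]
grip_width: 0.0151
gripper_force: 39.1
[-0.19413228  0.34203226  0.05096366  1.93720839 -0.02314652  0.85785893
 -1.94090981] [ 0.77757792 -1.00881186 -0.03612697]
time: 42.85
tool_pos: [0.5265, 0.0538, 0.1578]
eef_rot: [[0.937, -0.349, 0.003], [-0.349, -0.937, 0.001], [0.002, -0.002, -1.0]]
wrist_force: [1.7, 3.9, 4.6]
grip_width: 0.0154
gripper_force: 39.3
[-0.21313137  0.34192344  0.0733021   1.93830254 -0.03360432  0.85920632
 -2.04922367] [ 0.97871714 -0.46558838 -0.08485494]
```

```bash
python3 -m inch '[[[0,0,0,0,0,0.06],[0,0,0,0,0,0.06],[0,0,0,0,0,0],[0,0,0,0,0,0]]]'; python3 -c "
from cell import sense;s=sense();print(s['qpos'],s['torque'])"
```

```text
time: 43.18
tool_pos: [0.5258, 0.0542, 0.1578]
eef_rot: [[0.89, -0.456, 0.002], [-0.456, -0.89, 0.002], [0.001, -0.002, -1.0]]
wrist_force: [1.2, 4.1, 6.1]
grip_width: 0.0154
gripper_force: 42.6
[-0.23234989  0.34189133  0.09580539  1.93950279 -0.04428082  0.86004439
 -2.15715461] [ 1.24426392 -0.0058784  -0.1295835 ]
```

```bash
python3 -m inch '[[[0,0,0,0,0,0],[0,0,0,0,0,0],[0,0,0,0,0,0],[0,0,0,0,0,0]]]' 0.5; python3 -m inch '[[[0,0,-2,0,0,0],[0,0,-3,0,0,0],[0,0,-3,0,0,0],[0,0,-3,0,0,0],[0,0,-3,0,0,0],[0,0,0,0,0,0],[0,0,0,0,0,0]]]' 1; python3 - <<'E'
from h import *
np.set_printoptions(precision=4,suppress=True)
s=sense();im,d=camera("wrist");cv2.imwrite("pics/w10.png",im)
m=im.max(2)<70
P=cloud("wrist",d,m,s);k=(P[:,2]>.155)&(P[:,2]<.2)&(np.hypot(P[:,0]-.524,P[:,1]-.052)<.05)
Q=P[k];T=Q[Q[:,2]>Q[:,2].max()-.01]
print(len(T),Q.max(0),cv2.minAreaRect(T[:,:2].astype(np.float32)*1000))
for m,st,c in blobs(red(im),80):
    P=cloud("wrist",d,m,s);print(c.round(),np.median(P,0),P.max(0))
E
```

```text
time: 43.52
tool_pos: [0.5242, 0.0518, 0.1562]
eef_rot: [[0.889, -0.457, -0.002], [-0.457, -0.889, -0.001], [-0.001, 0.002, -1.0]]
wrist_force: [-0.0, 0.3, -0.3]
grip_width: 0.043
gripper_force: 0.0
time: 44.1
tool_pos: [0.526, 0.0524, 0.2985]
eef_rot: [[0.889, -0.457, 0.004], [-0.457, -0.889, 0.0], [0.003, -0.002, -1.0]]
wrist_force: [0.1, 0.3, 0.1]
grip_width: 0.0855
gripper_force: 0.0
487 [0.5538 0.0632 0.1843] ((529.58251953125, 52.228355407714844), (11.9176025390625, 49.420021057128906), 73.76737213134766)
[287. 135.] [ 0.5532 -0.0024  0.1249] [0.5636 0.0008 0.1348]
```

View pics/w10.png

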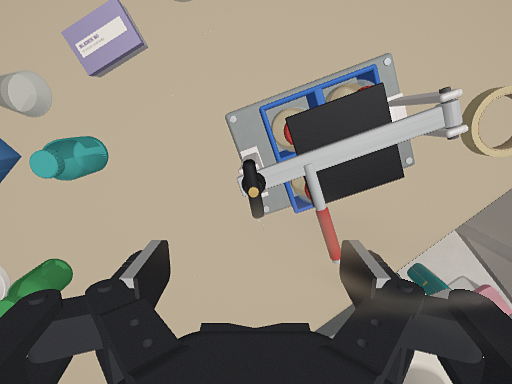

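The wings have come to 163.8°, which puts the nut at about 3.29 rad, so it is at its stop. The arm is closed in the catch and the gripper is clear of everything.

```bash
python3 -c "
from cell import sign_off;print(sign_off())"
```

```text
the job is handed in; nothing more can be done
None
```

The job is handed in: all four red-capped bottles are down in their wells, the clamp arm is closed in its catch, and the wing nut is at its stop (about 3.29 rad by camera); `sign_off()` returned no verdict.

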